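# Open the push-and-turn cap of the kettle descaler

## Robot

A 6-joint arm with a two-finger parallel gripper is mounted at the origin on a cart in front of the work surface, level with it; the furniture and walls round the work are solid. World frame = base frame: x ahead of the robot, y to its left, z up, the work surface at z = 0. Lengths are in mm, angles in rad, forces in N, time in s.
With the tool pointing down it reaches from about 350 to 975 mm from the base axis. Payload 7.1 kg.
Tool frame: the origin (TCP) lies midway between the tips of the shut fingers; the grasp point (between the pads) lies 19 mm behind it; z points along the fingers, y is the line along which they close (so a half turn about z gives the same grasp; the last joint's range is limited). The gripper opens to 88 mm and grips with 3 to 60 N. Pads are 20 mm wide; open, the fingers measure 115 mm over their backs; the gripper's body (75 mm by 178 mm) begins 61 mm behind the grasp point.
Start: joints at [0.668, 0.423, 1.63, -0, 1.089, -0.019], TCP at [483.191, 396.398, 222.675] pointing down, gripper open.
Joint ranges: [-3, 3], [-0.9, 2.11], [0.09, 2.58], [-1.31, 4.45], [0.11, 2.69], [-2.54, 2.54]. Speed limits (rad/s): [2.39, 2.39, 3.01, 3.14, 3.14, 3.14].

## Interface

Orientations are given as a rotation vector (axis times angle).
In Python, from workcell import ctrl gives the robot as it stands.
- The arm moves only by the shell command python3 -m inch 'ROWS' [OPENING]. ROWS is JSON, a list of rows, each an object with "xyz": the shift along the tool's x, y, z in mm, a list of three; "rot": the turn, a rotation vector about the tool's x, y, z in rad, a list of three. In form: [{"xyz": [dx, dy, dz], "rot": [ax, ay, az]}, ...]. A call has 1 to 12 rows; each row is the pose to reach, as a shift and turn from the pose commanded when the call began, along the tool's axes at that moment; what a row does not reach only later rows make up. A row lasts 1/12 s, in which the tool goes at most 41.7 mm and 7.16 degrees, less where a joint would pass 70% of its speed; a pose out of reach is approached as far as the arm can. A call with a gripper value outside its range is refused whole. OPENING is the closure in counts, from 0 (fully open) to 255 (shut), set as the call begins (- or left out, the last holds). The fingers move at their own pace and stop on an object; the grip force is fixed at half the most. Time passes only in rows, so rows that repeat a pose let the fingers close. It gives the time, the measured TCP pose, the force, the opening and the grip force at its end, in the units of the state.
- ctrl.get_obs(): the state, without advancing time (a new reading comes with each control period).
- ctrl.get_image(name): name is "scene" or "top"; returns the picture (384x512x3 uint8, red, green, blue); there is no depth.
- ctrl.camera_model(name): a dict with "fx", "fy", "cx", "cy" (pixels), "position" and "attitude" of the camera in the world. Camera axes: x right, y up, looking along -z (the intrinsics and any distortion apply to the point x, -y, -z); pixel columns grow to the right and rows downward; lengths in mm; the calibration is good to about 2 mm. A picture is of the moment at which its call begins. camera_model takes no time and is no camera call.
- ctrl.close_job(): hands the job in; it is judged then, once.
The state is a dict: "t": time; "qpos": joint angles; "qvel": joint speeds; "joint_torque": joint torques, N m; "ee_pos": TCP position; "orientation": TCP orientation; "ft_force": force on the tool from outside, world axes, zero at the start; "moment": the same for the moment, N m; "width": finger opening in mm; "grasp_force": force on a finger pad.
Only numpy, scipy, OpenCV 4.12 (cv2) and the standard library are available. Lean on these libraries where they do the work, as an engineer would, in place of code of your own. Each camera call takes 0.05 s, during which the arm holds its last target. There are 200 camera calls.

## Task

Open the white descaler bottle that stands in the caddy on the worktop: push its ribbed safety cap straight down, twist it anticlockwise (seen from above) while it is down until it is free, then lift it off. Finish still holding the cap, upright, about five centimetres clear above the mouth of the bottle: do not put it down or let go of it. Leave the jar, the cup and the timer beside the bottle where they stand.

Things in the scene. Friction and masses are not known exactly. Their poses are not given: they have to be found in the camera images.
- cap_center (a point): Centre of the loose safety cap (half-way up, on its axis; z up): plain grey plastic cylinder 48 mm in diameter, 34 mm high, 40 g, with fine upright ribs and a moulded anticlockwise arrow on its flat top. Underside 17 mm below this point, top 17 mm above. Lugs inside it catch under ledges of the neck.
- cap: The same cap, origin at the centre of its underside. Locked, it turns only a few degrees. Pushed down 4.5 mm or more (6 is right, 8 is the stop) it turns anticlockwise; it must stay down for the first 50 degrees. From 50 to 78 degrees past the locked position (65 is right, a stop is met at about 80) it lifts straight off.
- neck (a point): Centre of the top rim of the bottle's neck, 156 mm above the worktop, hidden inside the cap at the start; z up. The locked cap's centre lies 3 mm below this point, on the same axis, and its axes are parallel to these. With the cap off, the plug stands up to 12 mm above this rim.
- bottle: White plastic bottle, 86 mm square, with a round shoulder that ends 14 mm below the underside of the locked cap, in a dark steel caddy 106 mm square and 37 mm high. Both are fixed and cannot turn or lift. Origin under its centre, on the worktop; z is the neck's axis, up.
- plug (a joint): The sprung sealing plug in the neck (17 mm across) on which the cap's ceiling rests: 0 m with the cap locked, grows as the cap is pushed down, 0.008 at the stop. It pushes up with 5 N at 0 and 13 N at 0.008.
- honey_jar: Glass honey jar with a metal lid, 71 mm across and 110 mm high, beside the bottle; origin at the centre of its underside. Leave alone.
- espresso_cup: Small striped cup with a handle, 60 x 84 x 49 mm high, beside the bottle; origin at the centre of its underside. Leave alone.
- egg_timer: Round kitchen timer, 61 mm across and 51 mm high, beside the bottle; origin at the centre of its underside. Leave alone.
There are look-alikes about, which are no part of the job. Several things have the shape of the bottle; the one meant has the colours described above.

How it is judged:
By the outcome, as a careful person would: the job done as asked, in the order asked, and still so for the second after the job is handed in, while the arm keeps its last pose, push and grip.
It also fails if it takes over 35 s, if anything falls off the work surface, if the arm or the gripper's body presses on something with over 40 N, if the wrist force passes 120 N, or if a joint passes its speed limit or range.

## Working session

There is one attempt and no reset: what is moved stays moved. The work goes in short steps, Python scripts to look and compute and a shell command to move; the robot and the scene stay as the last step left them, time stands still between calls to the robot, and variables do not carry over. Pictures are saved under pics/ and viewed, at most 10 in all, crops included, and the job is handed in when it is done.

```bash
mkdir -p pics
python3 - <<'E'
from workcell import ctrl
import cv2
for n in("scene","top"):
    cv2.imwrite(f"pics/{n}0.png",ctrl.get_image(n)[:,:,::-1]); print(ctrl.camera_model(n))
o=ctrl.get_obs(); print(o)
E
```

```text
{'fx': 365.33132917976894, 'fy': 365.33132917976894, 'cx': 256.71409138237584, 'cy': 190.98929024781953, 'position': array([ 141.27982426, -164.77698617,  862.34543855]), 'attitude': array([ 0.3913813, -0.4344533, -1.5832448])}
{'fx': 498.06723718156877, 'fy': 498.06723718156877, 'cx': 254.56070922994581, 'cy': 198.19044884429556, 'position': array([ 484.85378521, -169.4957474 , 1167.95863331]), 'attitude': array([ 0.05313848, -0.0707315 , -1.57438976])}
{'t': 0.1, 'qpos': array([ 6.67978994e-01,  4.23751688e-01,  1.63057343e+00,  2.32451830e-06,
        1.08860347e+00, -1.90284500e-02]), 'qvel': array([ 0.0005965 , -0.00209639, -0.00183838,  0.00263944, -0.00142982,
       -0.00053137]), 'joint_torque': array([-2.11025163e-04, -5.45617819e+01, -2.74325895e+01,  6.44230912e-02,
        1.87895360e-02, -2.98488044e-05]), 'ee_pos': array([482.83304257, 396.09933758, 222.00315488]), 'orientation': array([-1.34325697e+00, -2.83928106e+00,  1.87769864e-03]), 'ft_force': array([0.75631724, 0.7070042 , 0.22252893]), 'moment': array([ 0.02407927,  0.01200365, -0.00067151]), 'grasp_force': 0.0, 'width': 87.686308130432}
```

View pics/scene0.png

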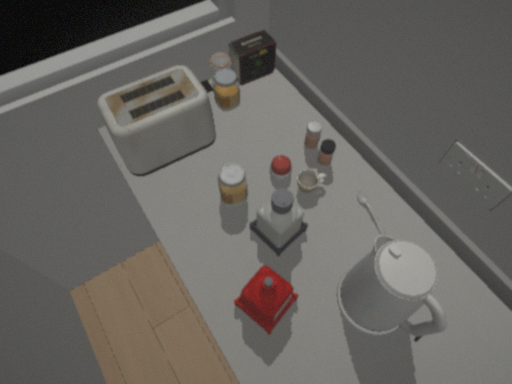

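View pics/top0.png

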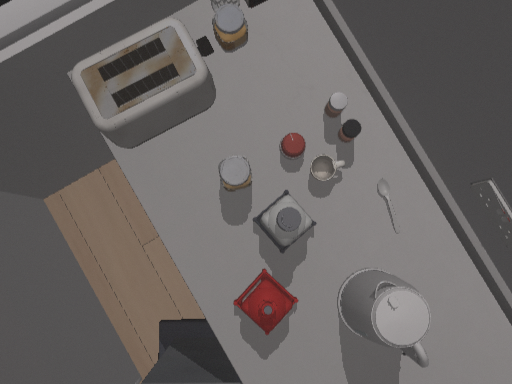

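Candidates: a white bottle with a grey cap in a dark caddy (top 288,218; scene 282,200), and a red bottle in a red caddy (top 267,302; scene 267,283). The honey jar with a metal lid (top 235,170) and the jar at (230,20) aren't bottles. I choose the white one and check it in a crop.

Run:
```python
import cv2,numpy as np
a=cv2.imread("pics/top0.png")[170:270,240:340]; b=cv2.imread("pics/scene0.png")[170:270,230:330]
im=np.hstack([cv2.resize(i,(400,400),interpolation=cv2.INTER_CUBIC) for i in(a,b)])
im=np.clip(im.astype(float)*1.6,0,255).astype(np.uint8)
cv2.imwrite("pics/crop.png",im)
```

```text
(no output)
```

View pics/crop.png

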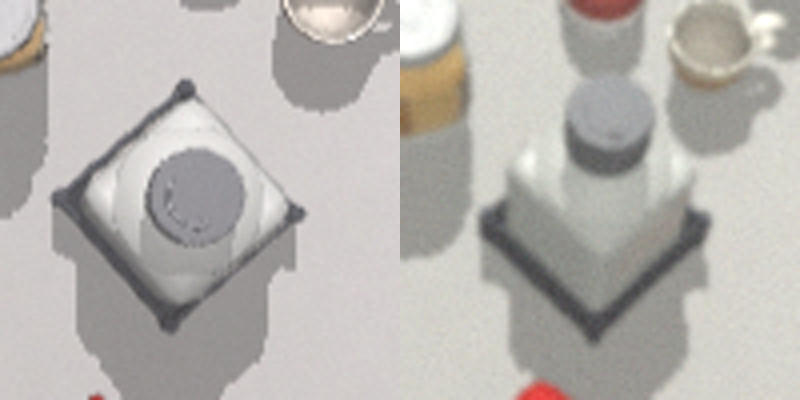

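The crop confirms a white bottle with a grey cap in a dark caddy. The cap's top centre is at about top (289.3,219.3) and scene (282.4,197.7).

```bash
cat > h.py <<'E'
from workcell import ctrl
import numpy as np
from scipy.spatial.transform import Rotation as R
def ray(n,u,v):
    m=ctrl.camera_model(n); d=np.array([(u-m['cx'])/m['fx'],-(v-m['cy'])/m['fy'],-1])
    return np.array(m['position']),R.from_rotvec(m['attitude']).apply(d)
def at(n,u,v,z):
    p,d=ray(n,u,v); return p+d*(z-p[2])/d[2]
def tri(a,b):
    (p,d),(q,e)=ray('top',*a),ray('scene',*b)
    s,t=np.linalg.lstsq(np.c_[d,-e],q-p,rcond=None)[0]
    return (p+s*d+q+t*e)/2,np.linalg.norm(p+s*d-q-t*e)
E
python3 - <<'E'
from h import *
print(at('top',289.3,219.3,170),at('scene',282.4,197.7,170),tri((289.3,219.3),(282.4,197.7)))
for n,p,z in(("jar",(235,170),110),("cup",(323,168),49),("timer",(293,145),51)): print(n,at('top',*p,z))
for c in((187,88),(65,198),(170,322),(297,213)): print(at('top',240+c[0]/4-.4,170+c[1]/4-.4,37))
o=ctrl.get_obs(); print(R.from_rotvec(o['orientation']).as_matrix().round(3))
E
```

```text
[ 520.91118678 -250.30912347  170.        ] [ 520.37746375 -250.90005496  170.        ] (array([ 520.92036889, -250.70338578,  169.0327057 ]), np.float64(0.6320570276696739))
jar [ 629.0559165  -139.99723023  110.        ]
cup [ 641.25549871 -337.81663375   49.        ]
timer [ 693.8481029  -270.11424549   51.        ]
[ 588.93886003 -255.001454     37.        ]
[ 526.51516132 -185.07556256   37.        ]
[ 456.18044217 -244.0628693    37.        ]
[ 517.40011358 -316.81857892   37.        ]
[[-0.634  0.773 -0.001]
 [ 0.773  0.634 -0.001]
 [ 0.    -0.001 -1.   ]]
```

```bash
T='x'; python3 -m inch '[{"xyz":[-32,-23,0],"rot":[0,0,0.07]},{"xyz":[-64,-46,0],"rot":[0,0,0.14]},{"xyz":[-96,-70,0],"rot":[0,0,0.21]},{"xyz":[-128,-93,0],"rot":[0,0,0.28]},{"xyz":[-160,-116,0],"rot":[0,0,0.35]},{"xyz":[-192,-140,0],"rot":[0,0,0.42]},{"xyz":[-224,-163,0],"rot":[0,0,0.49]},{"xyz":[-256,-186,0],"rot":[0,0,0.56]},{"xyz":[-288,-209,0],"rot":[0,0,0.63]},{"xyz":[-320,-233,0],"rot":[0,0,0.7]},{"xyz":[-352,-256,0],"rot":[0,0,0.77]},{"xyz":[-384,-279,0],"rot":[0,0,0.84]}]' 0
cat > rel.py <<'E'
import sys
from h import *
o=ctrl.get_obs(); r=R.from_rotvec(o['orientation']); t=np.array([float(a) for a in sys.argv[1:4]])
print('tool shift',r.inv().apply(t-o['ee_pos']).round(1),'y yaw',np.degrees(np.arctan2(*r.as_matrix()[[1,0],1])).round(1),'tilt',r.as_matrix()[:,2].round(4))
print(o['ee_pos'].round(1),'F',o['ft_force'].round(1),'M',o['moment'].round(2),'w',round(o['width'],1),'g',o['grasp_force'],'q',o['qpos'].round(3),'t',o['t'])
E
python3 rel.py 520.7 -250.5 200
```

```text
t: 1.1
ee_pos: [510.5, -79.4, 222.6]
orientation: [-2.388, -2.041, 0.0]
ft_force: [1.1, -0.2, -1.8]
width: 87.8
grasp_force: 0.0
tool shift [-167.5   36.7   22.6] y yaw -9.0 tilt [-3.e-04  1.e-04 -1.e+00]
[510.5 -79.4 222.6] F [ 1.1 -0.2 -1.8] M [-0.01  0.05  0.02] w 87.8 g 0.0 q [-0.177  0.265  1.867  0.     1.01  -0.021] t 1.1
```

```bash
python3 -m inch '[{"xyz":[-34,7,0],"rot":[0,0,0.07]},{"xyz":[-67,15,0],"rot":[0,0,0.14]},{"xyz":[-101,22,0],"rot":[0,0,0.21]},{"xyz":[-134,29,0],"rot":[0,0,0.28]},{"xyz":[-168,37,10],"rot":[0,0,0.28]},{"xyz":[-168,37,22],"rot":[0,0,0.28]},{"xyz":[-168,37,22],"rot":[0,0,0.28]},{"xyz":[-168,37,22],"rot":[0,0,0.28]}]'
python3 rel.py 520.7 -250.5 140
python3 - <<'E'
from h import *; import cv2
a=ctrl.get_image('top');b=ctrl.get_image('scene')
im=np.hstack([cv2.resize(i,(400,400),interpolation=cv2.INTER_CUBIC) for i in(a[160:280,230:350],b[110:260,210:360])])
cv2.imwrite('pics/above.png',np.clip(im[:,:,::-1]*1.5,0,255))
E
```

```text
t: 1.77
ee_pos: [520.9, -248.4, 199.5]
orientation: [-2.645, -1.69, 0.002]
ft_force: [-0.1, 0.2, 0.5]
width: 87.9
grasp_force: 0.0
tool shift [-2.1  0.9 59.5] y yaw -24.8 tilt [-0.0028  0.0017 -1.    ]
[ 520.9 -248.4  199.5] F [-0.1  0.2  0.5] M [ 0.01  0.08 -0.04] w 87.9 g 0.0 q [-0.466  0.383  1.754  0.     1.008 -0.032] t 1.7667[ WARN:0@1.279] global loadsave.cpp:1063 imwrite_ Unsupported depth image for selected encoder is fallbacked to CV_8U.
```

View pics/above.png

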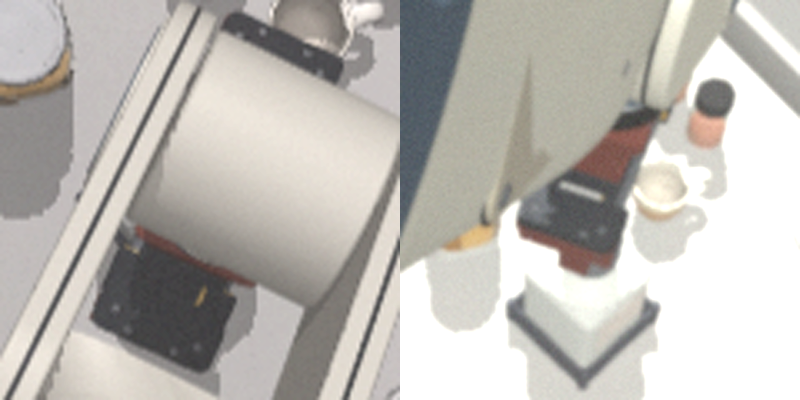

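The arm hides the cap in both views (the gripper is above the bottle in each). The position rests on the agreeing triangulation, so I descend while watching the force.

```bash
python3 -m inch '[{"xyz":[-2,1,8],"rot":[0,0,0]},{"xyz":[-2,1,18],"rot":[0,0,0]},{"xyz":[-2,1,28],"rot":[0,0,0]},{"xyz":[-2,1,38],"rot":[0,0,0]},{"xyz":[-2,1,48],"rot":[0,0,0]},{"xyz":[-2,1,55],"rot":[0,0,0]},{"xyz":[-2,1,59],"rot":[0,0,0]},{"xyz":[-2,1,59],"rot":[0,0,0]},{"xyz":[-2,1,59],"rot":[0,0,0]}]'
python3 rel.py 520.7 -250.5 140
```

```text
t: 2.62
ee_pos: [522.1, -251.4, 141.5]
orientation: [-2.647, -1.692, 0.0]
ft_force: [0.4, -0.6, 0.1]
width: 87.5
grasp_force: 0.0
tool shift [ 0.2 -1.6  1.5] y yaw -24.8 tilt [-4.e-04  2.e-04 -1.e+00]
[ 522.1 -251.4  141.5] F [ 0.4 -0.6  0.1] M [-0.02  0.09 -0.02] w 87.5 g 0.0 q [-0.469  0.462  1.789  0.     0.891 -0.036] t 2.6167
```

```bash
python3 -m inch '[{"xyz":[0,-1,1],"rot":[0,0,0]},{"xyz":[0,-1,1],"rot":[0,0,0]},{"xyz":[0,-1,1],"rot":[0,0,0]},{"xyz":[0,-1,1],"rot":[0,0,0]},{"xyz":[0,-1,1],"rot":[0,0,0]},{"xyz":[0,-1,1],"rot":[0,0,0]},{"xyz":[0,-1,1],"rot":[0,0,0]},{"xyz":[0,-1,1],"rot":[0,0,0]}]' 255
python3 rel.py 520.7 -250.5 140
```

```text
t: 3.28
ee_pos: [522.0, -251.4, 141.0]
orientation: [2.645, 1.691, 0.002]
ft_force: [4.0, -1.3, -1.3]
width: 47.5
grasp_force: 30.0
tool shift [ 0.2 -1.6  1. ] y yaw -24.8 tilt [ 1.9e-03 -9.0e-04 -1.0e+00]
[ 522.  -251.4  141. ] F [ 4.  -1.3 -1.3] M [-0.31 -0.47 -0.01] w 47.5 g 29.993169936351478 q [-0.469  0.462  1.791  0.     0.887 -0.036] t 3.2833
```

Cap gripped (47.5 mm). I ease the sideways force and push down.

```bash
python3 -m inch '[{"xyz":[0,1,0],"rot":[0,0,0]},{"xyz":[0,1,1.5],"rot":[0,0,0]},{"xyz":[0,1,3],"rot":[0,0,0]},{"xyz":[0,1,4.5],"rot":[0,0,0]},{"xyz":[0,1,6],"rot":[0,0,0]},{"xyz":[0,1,6.5],"rot":[0,0,0]},{"xyz":[0,1,6.5],"rot":[0,0,0]},{"xyz":[0,1,6.5],"rot":[0,0,0]}]'
python3 rel.py 520.7 -250.5 134
```

```text
t: 3.95
ee_pos: [522.2, -251.4, 135.1]
orientation: [2.646, 1.692, 0.0]
ft_force: [-2.2, 1.0, 10.0]
width: 47.6
grasp_force: 30.0
tool shift [ 0.2 -1.7  1.1] y yaw -24.8 tilt [ 3.e-04 -2.e-04 -1.e+00]
[ 522.2 -251.4  135.1] F [-2.2  1.  10. ] M [ 0.13  0.37 -0.03] w 47.6 g 30.00742005872212 q [-0.469  0.471  1.792 -0.     0.878 -0.036] t 3.95
```

```bash
python3 -m inch '[{"xyz":[0,-0.4,0.6],"rot":[0,0,0]},{"xyz":[0,-0.4,0.6],"rot":[0,0,-0.06]},{"xyz":[0,-0.4,0.6],"rot":[0,0,-0.12]},{"xyz":[0,-0.4,0.6],"rot":[0,0,-0.18]},{"xyz":[0,-0.4,0.6],"rot":[0,0,-0.24]},{"xyz":[0,-0.4,0.6],"rot":[0,0,-0.3]},{"xyz":[0,-0.4,0.6],"rot":[0,0,-0.3]}]'
python3 rel.py 520.7 -250.5 134
```

```text
t: 4.53
ee_pos: [522.6, -251.7, 135.0]
orientation: [2.359, 2.071, 0.001]
ft_force: [-0.7, -0.1, 10.8]
width: 47.9
grasp_force: 30.0
tool shift [ 1.  -2.1  1. ] y yaw -7.4 tilt [ 0.0022 -0.0012 -1.    ]
[ 522.6 -251.7  135. ] F [-0.7 -0.1 10.8] M [-0.05  0.08  0.03] w 47.9 g 30.005337393376976 q [-0.469  0.471  1.793 -0.     0.875 -0.339] t 4.5333
```

```bash
python3 -m inch '[{"xyz":[0,0,0.2],"rot":[0,0,-0.08]},{"xyz":[0,0,0.2],"rot":[0,0,-0.16]},{"xyz":[0,0,0.2],"rot":[0,0,-0.24]},{"xyz":[0,0,0.2],"rot":[0,0,-0.32]},{"xyz":[0,0,0.2],"rot":[0,0,-0.40]},{"xyz":[0,0,0.2],"rot":[0,0,-0.48]},{"xyz":[0,0,0.2],"rot":[0,0,-0.56]},{"xyz":[0,0,0.2],"rot":[0,0,-0.64]},{"xyz":[0,0,0.2],"rot":[0,0,-0.72]},{"xyz":[0,0,0.2],"rot":[0,0,-0.80]},{"xyz":[0,0,0.2],"rot":[0,0,-0.83]},{"xyz":[0,0,0.2],"rot":[0,0,-0.83]}]'
python3 rel.py 520.7 -250.5 134
```

```text
t: 5.53
ee_pos: [522.8, -251.8, 134.8]
orientation: [1.326, 2.845, -0.0]
ft_force: [0.6, -0.3, 10.1]
width: 47.9
grasp_force: 30.0
tool shift [ 2.4 -0.8  0.8] y yaw 40.0 tilt [ 0.0026 -0.0013 -1.    ]
[ 522.8 -251.8  134.8] F [ 0.6 -0.3 10.1] M [-0.03 -0.02  0.01] w 47.9 g 30.00634362688288 q [-0.469  0.472  1.792 -0.     0.874 -1.168] t 5.5333
```

Turned 64.8° with almost no moment. I lift gently and check for catching.

```bash
python3 -m inch '[{"xyz":[0,0,-1],"rot":[0,0,0]},{"xyz":[0,0,-3],"rot":[0,0,0]},{"xyz":[0,0,-5],"rot":[0,0,0]},{"xyz":[0,0,-7],"rot":[0,0,0]},{"xyz":[0,0,-9],"rot":[0,0,0]},{"xyz":[0,0,-11],"rot":[0,0,0]},{"xyz":[0,0,-11],"rot":[0,0,0]}]'
python3 rel.py 520.7 -250.5 200
```

```text
t: 6.12
ee_pos: [522.6, -251.3, 144.7]
orientation: [1.329, 2.845, 0.001]
ft_force: [4.7, -0.0, 2.1]
width: 48.1
grasp_force: 30.0
tool shift [  1.8  -0.8 -55.3] y yaw 39.9 tilt [ 1.8e-03 -5.0e-04 -1.0e+00]
[ 522.6 -251.3  144.7] F [ 4.7 -0.   2.1] M [-0.11 -0.8  -0.02] w 48.1 g 29.99977950443281 q [-0.469  0.457  1.787  0.     0.895 -1.166] t 6.1167
```

```bash
python3 -m inch '[{"xyz":[-0.6,0.7,-3],"rot":[0,0,0]},{"xyz":[-0.6,0.7,-7],"rot":[0,0,0]},{"xyz":[-0.6,0.7,-12],"rot":[0,0,0]},{"xyz":[-0.6,0.7,-17],"rot":[0,0,0]},{"xyz":[-0.6,0.7,-17],"rot":[0,0,0]}]'
python3 rel.py 522 -251.2 212
```

```text
t: 6.53
ee_pos: [522.0, -251.0, 162.0]
orientation: [-1.329, -2.845, 0.0]
ft_force: [-0.6, -0.4, -1.5]
width: 48.0
grasp_force: 30.0
tool shift [ -0.1  -0.2 -50. ] y yaw 39.9 tilt [-1.2e-03  4.0e-04 -1.0e+00]
[ 522. -251.  162.] F [-0.6 -0.4 -1.5] M [ 0.02  0.01 -0.03] w 48.0 g 29.995131715550087 q [-0.469  0.434  1.777 -0.     0.932 -1.166] t 6.5333
```

```bash
python3 -m inch '[{"xyz":[0,0,-6],"rot":[0,0,0]},{"xyz":[0,0,-14],"rot":[0,0,0]},{"xyz":[0,0,-22],"rot":[0,0,0]},{"xyz":[0,0,-30],"rot":[0,0,0]},{"xyz":[0,0,-38],"rot":[0,0,0]},{"xyz":[0,0,-45],"rot":[0,0,0]},{"xyz":[0,0,-50],"rot":[0,0,0]},{"xyz":[0,0,-50],"rot":[0,0,0]},{"xyz":[0,0,-50],"rot":[0,0,0]},{"xyz":[0,0,-50],"rot":[0,0,0]}]'
python3 rel.py 522 -251.2 212
python3 - <<'E'
from h import *; import cv2
b=ctrl.get_image('scene')[100:280,190:370]
cv2.imwrite('pics/end.png',np.clip(cv2.resize(b,(600,600),interpolation=cv2.INTER_CUBIC)[:,:,::-1]*1.2,0,255).astype('uint8'))
E
```

```text
t: 7.37
ee_pos: [522.4, -251.1, 211.1]
orientation: [-1.329, -2.846, -0.0]
ft_force: [0.7, 0.1, -0.0]
width: 47.7
grasp_force: 30.0
tool shift [ 0.2 -0.4 -0.9] y yaw 39.9 tilt [-5.e-04  2.e-04 -1.e+00]
[ 522.4 -251.1  211.1] F [ 0.7  0.1 -0. ] M [-0.02  0.02 -0.02] w 47.7 g 29.99525854465901 q [-0.469  0.371  1.742 -0.     1.03  -1.166] t 7.3667
```

View pics/end.png

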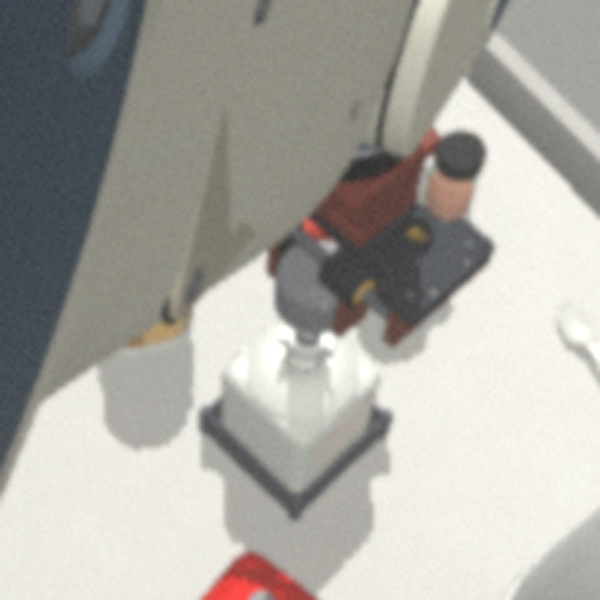

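The picture shows the grey cap held between the fingers at (305,290), above the bare neck at (308,350). The bottle has not moved. I hand the job in.

```bash
python3 -c "from workcell import ctrl; print(ctrl.close_job())"
```

```text
the job is handed in; nothing more can be done
None
```

The descaler cap was pushed down, turned 65° anticlockwise and lifted off; it is held upright about 5 cm above the bottle's mouth, and the job was handed in at about 7.4 s. I did not re-check the jar, cup and timer in the last picture, but the gripper stayed above their tops throughout.

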